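# Release the jig slide, bring it to the punch station and hold it in its ball notch

## Robot

A 6-joint arm with a two-finger parallel gripper is mounted at the origin on a cart in front of the work surface, level with it; the furniture and walls round the work are solid. World frame = base frame: x ahead of the robot, y to its left, z up, the work surface at z = 0. Lengths are in mm, angles in rad, forces in N, time in s.
With the tool pointing down it reaches from about 275 to 1000 mm from the base axis. Payload 8.4 kg.
Tool frame: the origin (TCP) lies between the finger pads; the fingertips stand r.finger_overhang ahead of it and the grasp point (between the pads) is the TCP (r.finger_overhang is the distance from the TCP to the fingertips, in mm); z points along the fingers, y is the line along which they close (so a half turn about z gives the same grasp; the last joint's range is limited). The gripper opens to 85 mm and grips with 20 to 120 N. Pads are 22 mm wide; open, the fingers measure 114 mm over their backs; the gripper's body (76 mm by 85 mm) begins 54 mm behind the grasp point. The pads swing forward as they close: fully open they stand 13 mm farther back than shut.
Start: joints at [-1.247, 0.353, 1.633, -0, 1.155, -0.002], TCP at [200.04, -592.125, 220.581] pointing down, gripper open.
Joint ranges: [-2.63, 2.63], [-0.92, 2.1], [0.06, 2.66], [-1.3, 4.44], [0, 2.69], [-3.02, 3.02]. Speed limits (rad/s): [2.22, 2.22, 2.79, 3.14, 3.14, 3.14].

## Interface

Orientations are given as [roll, pitch, yaw] about the fixed x, y, z axes, in that order (R = Rz(yaw) Ry(pitch) Rx(roll)).
In Python, from rig import r, cams, sign_off gives the robot as it stands.
- The arm moves only by the shell command python3 -m crank 'ROWS' [FORCE]. ROWS is JSON, a list of rows, each a list of 7 numbers: the shift along the tool's x, y, z in m, then the turn, a rotation vector about the tool's x, y, z in rad, then the closure, from 0 (fully open) to 1 (shut). In form: [[dx, dy, dz, ax, ay, az, gripper], ...]. A call has 1 to 5 rows; each row is the pose to reach, as a shift and turn from the pose commanded when the call began, along the tool's axes at that moment; what a row does not reach only later rows make up. A row lasts 1/10 s, in which the tool goes at most 50 mm and 8.59 degrees, less where a joint would pass 70% of its speed; a pose out of reach is approached as far as the arm can. A call with a gripper value outside its range is refused whole. The fingers move at their own pace and stop on an object; FORCE is the grip in N (left out, the last holds). Time passes only in rows, so rows that repeat a pose let the fingers close. It gives the time, the measured TCP pose, the force, the opening and the grip force at its end, in the units of the state.
- r.sense(): the state, without advancing time (a new reading comes with each control period).
- cams.grab_frame(name): name is "side" or "top" or "wrist"; returns a dict with "image" (384x512x3 uint8, red, green, blue), "fx", "fy", "cx", "cy" (pixels), "position" and "orientation" of the camera in the world. Camera axes: x right, y down, z forward; pixel columns grow to the right and rows downward; lengths in mm; the calibration is good to about 2 mm. A picture is of the moment at which its call begins. There is no depth.
- sign_off(): hands the job in; it is judged then, once.
The state is a dict: "clock": time; "qpos": joint angles; "qvel": joint speeds; "joint_efforts": joint torques, N m; "eef_pos": TCP position; "tcp_rot": TCP orientation; "contact_force": force on the tool from outside, world axes, zero at the start; "wrist_torque": the same for the moment, N m; "opening": opening from 0.0 (shut) to 1.0 (fully open); "grasp_force": force on a finger pad.
Only numpy, scipy, OpenCV 4.12 (cv2) and the standard library are available. Lean on these libraries where they do the work, as an engineer would, in place of code of your own. Each camera call takes 0.05 s, during which the arm holds its last target. There are 200 camera calls.

## Task

The bolt on the sliding carriage is to be centre-punched at the station with the tall round post. Push the sprung plunger fully down to drop the latch and let it come back up, then take the carriage by its black knob and slide it along the rail until its ball clicks into the notch at the tall round post; do not run on past that notch, and leave the loose things round the jig where they are. Finish while still holding the knob, with the carriage at rest in that notch.

Things in the scene. Friction and masses are not known exactly. Their poses are not given: they have to be found in the camera images.
- slide_fixture: Fixed jig, yaw -0.32 to 0 rad: plywood base 113 x 330 x 10 mm, a pad on its robot side carrying the plunger, and a straight steel rail along the jig's own y axis at own x = 0. Origin: under the rail's middle, on the work surface. The carriage travels to the jig's +y, where an end stop stands. All parts of the jig keep its yaw.
- plunger (a joint): Plunger stroke in m: 0 up, 0.014 fully down. About 4 N starts it, 8 to 11 N reaches the bottom; it springs back up. It pushes down the latch bar, whose tooth blocks the carriage's way; the tooth clears the carriage only near the bottom of the stroke and then stays down.
- plunger_top (a point): Centre of the top of the plunger's round dark steel cap (28 mm diameter, 7 mm thick, top 72 mm above the work surface when up), at own x = -70, y = -80 mm of the jig, on an aluminium housing 36 x 36 mm whose collar is 53 mm high. It is pressed straight down.
- carriage (a joint): Carriage travel in m toward the jig's +y, 0 to 0.245; starts at 0 to 0.010, behind the latch tooth. Friction about 1.2 N. A sprung ball under it, level with the knob's axis, rides over two ridges at each station, 5 mm before and 5 mm after the notch's middle: 10 N or so pushes it over a ridge, then it drops into the notch and is centred there.
- knob (a point): Middle of the carriage's upright black round knob: 24 mm diameter, 30 mm tall, this point 93 mm above the work surface; below the knob a 12 mm stem. Carriage block: aluminium, 60 mm across the rail, 56 mm along it, top 50 mm high; a bolt 16 mm high lies on it along the rail, beside the stem, on the side away from the robot.
- tall_station: The wanted station: aluminium plate 60 x 34 x 10 mm on the base with a round steel post, 14 mm diameter, top 62 mm above the work surface, 61 mm from the rail's middle on the side away from the robot. Origin: under the plate, 43 mm from the rail's middle; axes as the jig. The ball is in its notch when the knob's axis has the same own y as the post. First or second on the way.
- low_station: The other station, alike but with a low rectangular steel block 16 x 30 mm, 30 mm high above the work surface, in place of the round post. Its notch is alike; if it comes first the carriage must be slid on over it. The two stations stand 60 to 110 mm apart along the rail.
- eye_nut: Loose grey cup washer, 41 mm across, 9 mm high, beside the jig on the robot's side. Leave it alone. Origin: centre of its underside.
- bolt_1: Loose hex bolt with nut, 18 x 46 x 16 mm, beside the jig on the robot's side. Leave it alone. Origin: centre of its underside.
- tape_1: Loose roll of black tape, 55 mm across, 19 mm high, behind the jig. Leave it alone. Origin: centre of its underside.
- lock_nut_0: Loose lock nut, 20 x 22 x 13 mm, behind the jig. Leave it alone. Origin: centre of its underside.

How it is judged:
By the outcome, as a careful person would: the job done as asked, in the order asked, and still so for the second after the job is handed in, while the arm keeps its last pose, push and grip.
It also fails if it takes over 53 s, if anything falls off the work surface, if the arm or the gripper's body presses on something with over 40 N, if the wrist force passes 120 N, or if a joint passes its speed limit or range.

## Working session

There is one attempt and no reset: what is moved stays moved. The work goes in short steps, Python scripts to look and compute and a shell command to move; the robot and the scene stay as the last step left them, time stands still between calls to the robot, and variables do not carry over. Pictures are saved under pics/ and viewed, at most 10 in all, crops included, and the job is handed in when it is done.

```bash
ls; mkdir -p pics; cat > h.py <<'E'
import numpy as np, cv2
from scipy.spatial.transform import Rotation as R
from rig import r, cams, sign_off
def snap(n,f):
    d=cams.grab_frame(n); cv2.imwrite(f,cv2.resize(d['image'][:,:,::-1],(800,600),interpolation=cv2.INTER_CUBIC)); 
    np.save('cam_'+n+'.npy',{k:v for k,v in d.items()},allow_pickle=True); return d
def rot(o):
    o=np.array(o,float)
    return R.from_matrix(o) if o.shape==(3,3) else (R.from_quat(o) if o.size==4 else R.from_euler('xyz',o))
def ray(d,u,v,z,scale=512/800):
    u=(u+.5)*scale-.5; v=(v+.5)*scale-.5
    w=rot(d['orientation']).apply([(u-d['cx'])/d['fx'],(v-d['cy'])/d['fy'],1]); p=np.array(d['position'])
    return p+w*(z-p[2])/w[2]
def load(n): return np.load('cam_'+n+'.npy',allow_pickle=True).item()
E
python3 - <<'E'
from h import *
for n in('top','side'):
    d=snap(n,f'pics/{n}0.png'); print(n,d['position'],d['orientation'],d['fx'],d['cx'],d['cy'])
print(r.sense(), r.finger_overhang)
E
```

```text
pics
top [ 408.58714231  217.55918243 1009.40377083] [-2.94825915e+00 -1.21316286e-03 -1.57882675e+00] 496.6721290592781 258.17890585278076 187.0686409406194
side [555.10876928 900.37475016 574.83743875] [-2.18027754 -0.02128901 -3.05440322] 395.23401955178485 257.19897177870166 189.33990571259915
{'clock': 0.1, 'qpos': array([-1.24740835e+00,  3.53559427e-01,  1.63404714e+00, -1.46754610e-05,
        1.15520203e+00, -2.40727106e-03]), 'qvel': array([ 0.00183114, -0.00131307, -0.00159532, -0.00075324,  0.00073574,
        0.00026539]), 'joint_efforts': array([ 7.80489481e-04, -6.06354332e+01, -3.42819715e+01, -5.34205265e-05,
        3.93798007e-03, -2.62053572e-05]), 'eef_pos': array([ 199.89272662, -591.71578965,  219.95431819]), 'tcp_rot': array([-3.14037667e+00,  1.04918616e-05,  3.25801184e-01]), 'contact_force': array([0.1475914 , 0.1162401 , 0.02344269]), 'wrist_torque': array([ 3.71165195e-02, -1.56191882e-02,  2.27674406e-05]), 'grasp_force': 0.0, 'opening': 1.0026888262701494} 19.0
```

View pics/top0.png

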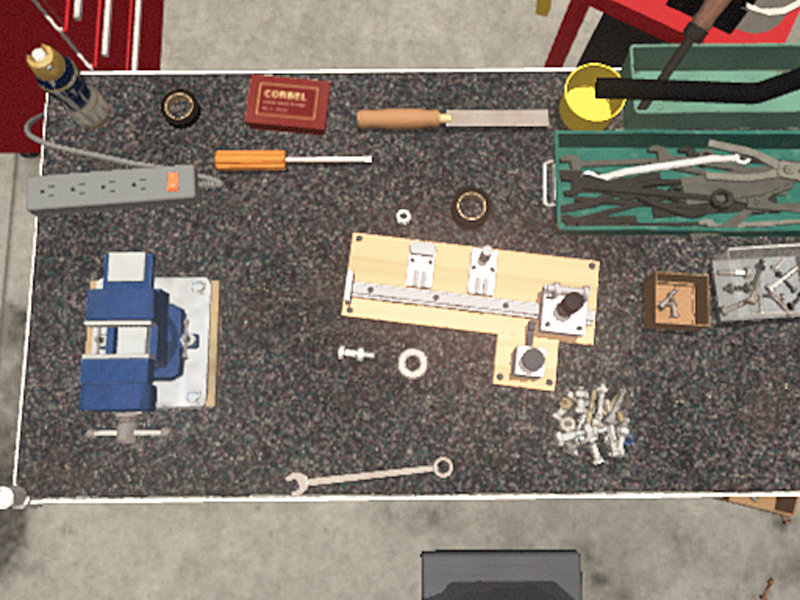

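View pics/side0.png

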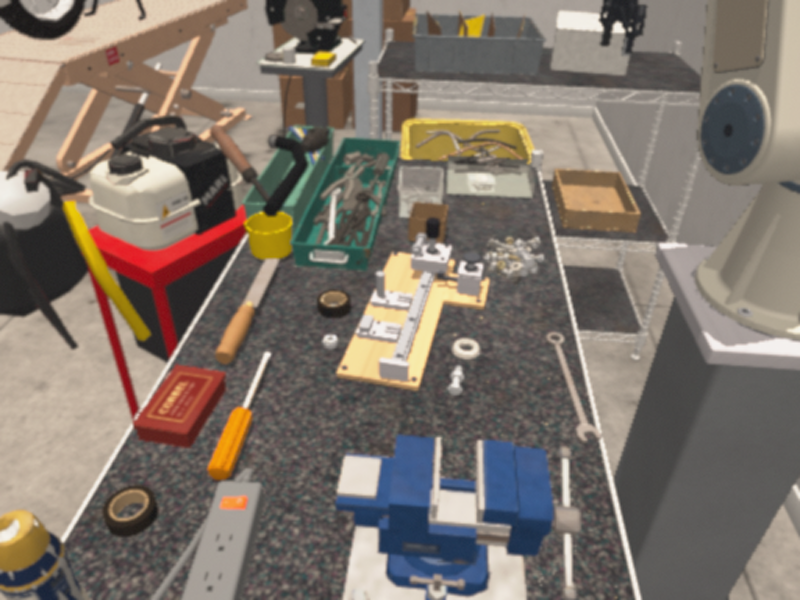

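The top view has the jig with +y to the left: knob at about (572,302), plunger cap (532,358) and tall post (487,252), which is the first station. The low block (422,246) is the second. I'll crop in closer.

```bash
python3 - <<'E'
from h import *
d=load('top'); c=d['image'][145:255,215:390,::-1]
cv2.imwrite('pics/crop1.png',cv2.resize(c,None,fx=4.5,fy=4.5,interpolation=cv2.INTER_CUBIC))
E
```

```text
(no output)
```

View pics/crop1.png

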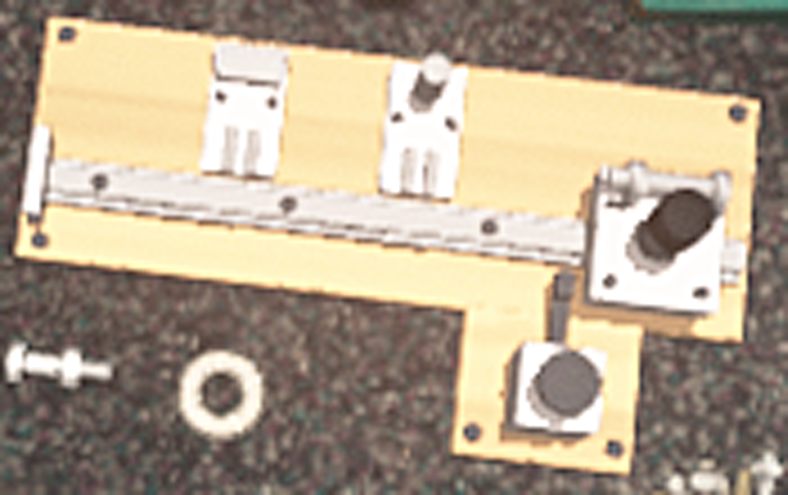

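The crop shows knob top (685,216), cap (570,383), post top (437,68), low block top (250,62), and base corners (48,17), (760,100), (742,340), (17,257).

```bash
python3 - <<'E'
from h import *
d=load('top')
f=lambda x,y,z: ray(d,215+(x+.5)/4.5-.5,145+(y+.5)/4.5-.5,z,1)
P={k:f(*v) for k,v in dict(TL=(48,17,10),TR=(760,100,10),BR=(742,340,10),BL=(17,257,10),knob=(685,216,108),cap=(570,383,72),post=(437,68,62),blk=(250,62,30),eye=(221,394,9),bolt=(60,365,10)).items()}
for k,v in P.items(): print(k,v.round(1))
a=P['TL']-P['TR']; b=P['BL']-P['BR']
print('len',np.linalg.norm(a[:2]),np.linalg.norm(b[:2]), [np.arctan2(-q[0],q[1]) for q in(a,b)])
yaw=np.mean([np.arctan2(-q[0],q[1]) for q in(a,b)])
ex=np.array([np.cos(yaw),np.sin(yaw)]); ey=np.array([-np.sin(yaw),np.cos(yaw)])
o=P['cap'][:2]+70*ex+80*ey
print('origin',o,'yaw',yaw)
for k,v in P.items(): print(k,round((v[:2]-o)@ex,1),round((v[:2]-o)@ey,1))
E
```

```text
TL [686.8 282.6  10. ]
TR [644.8 -44.7  10. ]
BR [534.  -30.3  10. ]
BL [574.4 296.1  10. ]
knob [573.1  14.6 108. ]
cap [508.7  58.4  72. ]
post [648.  109.3  62. ]
blk [659.5 190.   30. ]
eye [511.7 204.3   9. ]
bolt [525.2 276.5  10. ]
len 329.9605384109254 328.9114080570207 [np.float64(-0.12757089486852546), np.float64(-0.12310995638805271)]
origin [588.1021945  129.02944782] yaw -0.1253404256282891
TL 78.7 164.7
TR 78.0 -165.2
BR -33.7 -164.8
BL -34.5 164.1
knob -0.6 -115.4
cap -70.0 -80.0
post 61.9 -12.1
blk 63.2 69.4
eye -85.2 65.2
bolt -80.9 138.4
```

The fit is good: yaw -0.125, and the post is about 103 mm along the rail from the knob. I'll start toward the plunger with the gripper closed.

```bash
cat >> h.py <<'E'
def go(p,yaw=-0.125):
    s=r.sense(); T=R.from_euler('xyz',s['tcp_rot']); G=R.from_euler('xyz',[np.pi,0,yaw])
    print('shift',(T.inv().apply(np.array(p)-s['eef_pos'])/1000).round(4),'turn',(T.inv()*G).as_rotvec().round(4))
def st():
    s=r.sense(); print(round(s['clock'],2),s['eef_pos'].round(1),s['tcp_rot'].round(3),'F',s['contact_force'].round(1),'op',round(float(s['opening']),3),'g',round(float(s['grasp_force']),1))
E
python3 -m crank '[[0.035,-0.036,0,0,0,0,1],[0.07,-0.072,0,0,0,0,1],[0.105,-0.108,0,0,0,0,1],[0.14,-0.144,0,0,0,0,1],[0.175,-0.18,0,0,0,0,1]]'
python3 -m crank '[[0.035,-0.036,0,0,0,0,1],[0.07,-0.072,0,0,0,0,1],[0.105,-0.108,0,0,0,0,1],[0.14,-0.144,0,0,0,0,1],[0.175,-0.18,0,0,0,0,1]]'
python3 -c "
from h import *
st(); go([508.7,58.4,150])"
```

```text
clock: 0.6
eef_pos: [308.0, -364.6, 220.4]
tcp_rot: [-3.141, -0.0, 0.325]
contact_force: [1.9, 0.8, 0.1]
opening: 0.145
grasp_force: 0.0
clock: 1.1
eef_pos: [415.8, -139.0, 220.6]
tcp_rot: [3.141, -0.0, 0.326]
contact_force: [0.3, -1.1, 0.7]
opening: -0.001
grasp_force: 0.0
1.1 [ 415.8 -139.   220.6] [ 3.141 -0.     0.326] F [ 0.3 -1.1  0.7] op -0.001 g 0.0
shift [ 0.1511 -0.1573  0.0706] turn [ 1.000e-04 -3.000e-04  4.505e-01]
```

```bash
python3 -m crank '[[0.03,-0.032,0.01,0,0,0.09,1],[0.06,-0.064,0.02,0,0,0.18,1],[0.09,-0.096,0.035,0,0,0.27,1],[0.12,-0.128,0.05,0,0,0.36,1],[0.151,-0.157,0.065,0,0,0.45,1]]'
python3 -m crank '[[0,0,0,0,0,0,1],[0,0,0,0,0,0,1]]'
python3 -c "
from h import *
st(); go([508.7,58.4,100]); snap('wrist','pics/w1.png'); snap('top','pics/t1.png')
c=load('top')['image'][145:255,215:390,::-1]
cv2.imwrite('pics/t1.png',cv2.resize(c,None,fx=4.5,fy=4.5))
d=load('wrist'); print(d['position'],d['orientation'])
"
```

```text
clock: 1.6
eef_pos: [508.4, 58.1, 154.9]
tcp_rot: [3.142, 0.0, -0.127]
contact_force: [0.3, -0.6, 0.2]
opening: 0.004
grasp_force: 0.0
clock: 1.8
eef_pos: [507.8, 56.9, 154.8]
tcp_rot: [3.141, 0.002, -0.121]
contact_force: [-0.7, 0.4, -0.2]
opening: 0.002
grasp_force: 0.0
1.8 [507.8  56.9 154.8] [ 3.141e+00  2.000e-03 -1.210e-01] F [-0.7  0.4 -0.2] op 0.002 g 0.0
shift [ 0.0008 -0.0017  0.0548] turn [0.0006 0.0018 0.0038]
[579.41873952  48.37272445 308.94904815] [ 2.85014460e+00 -4.05243238e-04 -1.69243392e+00]
```

View pics/w1.png

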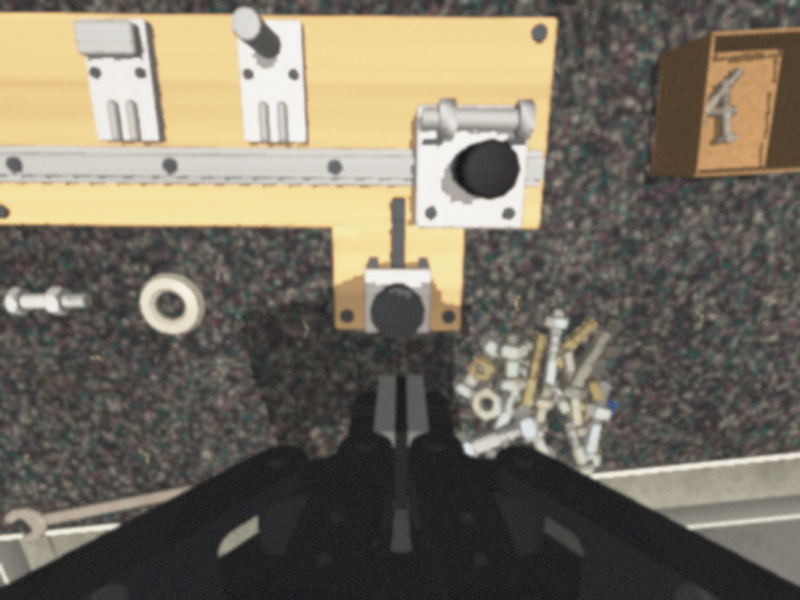

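The wrist view shows cap top (397,311), knob top (488,168), post top (246,22), and a clear latch bar. The fingertips line up with the cap.

```bash
python3 -c "
from h import *
d=load('wrist'); yaw=-.125
ex=np.array([np.cos(yaw),np.sin(yaw)]); ey=np.array([-np.sin(yaw),np.cos(yaw)])
K=[ray(d,*a) for a in((397,311,72),(488,168,108),(246,22,62))]
print([k.round(1) for k in K]); print((K[2]-K[1])[:2]@ey,(K[1]-K[0])[:2]@ex,(K[1]-K[0])[:2]@ey)
"
python3 -m crank '[[0,-0.001,0.015,0,0,0,1],[0,-0.001,0.03,0,0,0,1],[0,-0.001,0.045,0,0,0,1],[0,-0.001,0.056,0,0,0,1],[0,-0.001,0.06,0,0,0,1]]'
```

```text
[array([509.1,  58.7,  72. ]), array([573.4,  14.6, 108. ]), array([647.2, 109.2,  62. ])]
103.0363339223325 69.29035872869903 -35.74163102662644
clock: 2.4
eef_pos: [507.8, 56.2, 95.0]
tcp_rot: [3.141, 0.001, -0.125]
contact_force: [0.1, -0.0, 0.8]
opening: 0.002
grasp_force: 0.0
```

```bash
python3 -m crank '[[0.001,-0.002,0.003,0,0,0,1],[0.001,-0.002,0.007,0,0,0,1],[0.001,-0.002,0.011,0,0,0,1],[0.001,-0.002,0.014,0,0,0,1],[0.001,-0.002,0.016,0,0,0,1]]'
python3 -m crank '[[0,0,0.001,0,0,0,1],[0,0,0.002,0,0,0,1],[0,0,0.002,0,0,0,1]]'
```

```text
clock: 2.9
eef_pos: [509.6, 59.1, 79.4]
tcp_rot: [3.142, 0.0, -0.124]
contact_force: [0.5, -0.2, 0.0]
opening: 0.004
grasp_force: 0.0
clock: 3.2
eef_pos: [509.7, 59.0, 77.6]
tcp_rot: [-3.142, 0.0, -0.124]
contact_force: [-0.6, 0.7, 0.1]
opening: -0.001
grasp_force: 0.0
```

```bash
python3 -c "
from h import *
snap('wrist','pics/w2.png')
d=snap('side','pics/s2.png'); c=d['image'][130:230,200:360,::-1]
a=cv2.resize(load('wrist')['image'][150:320,180:340,::-1],(390,414)); b=cv2.resize(c,None,fx=2.5,fy=4.14*100/100)
b=cv2.resize(c,(400,250)); b=cv2.copyMakeBorder(b,0,164,0,0,cv2.BORDER_CONSTANT)
cv2.imwrite('pics/c2.png',np.hstack([a,b]))"
```

```text
(no output)
```

View pics/c2.png

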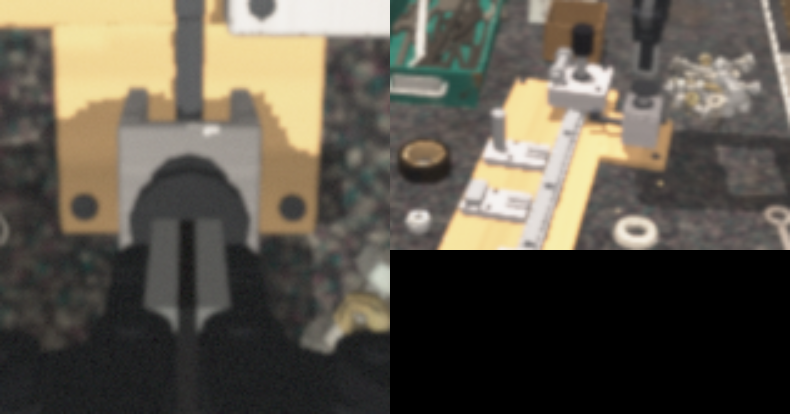

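The fingertips are centred over the cap, which is still up and not touched. The tips evidently stand higher than I assumed, so I'll go on down while watching the force.

```bash
for i in 1 ; do python3 -m crank '[[0,0,0.002,0,0,0,1],[0,0,0.004,0,0,0,1],[0,0,0.004,0,0,0,1]]' | grep -E 'eef|contact'; python3 -m crank '[[0,0,0.002,0,0,0,1],[0,0,0.004,0,0,0,1],[0,0,0.004,0,0,0,1]]'| grep -E 'eef|contact'; done
```

```text
eef_pos: [509.4, 59.0, 73.3]
contact_force: [1.1, 1.1, -0.1]
eef_pos: [509.4, 59.0, 69.3]
contact_force: [-0.7, 1.3, -0.6]
```

```bash
python3 -c "
from h import *
d=snap('side','pics/s3.png'); c=d['image'][130:190,270:350,::-1]
cv2.imwrite('pics/c3.png',cv2.resize(c,None,fx=9,fy=9,interpolation=cv2.INTER_CUBIC))
w=rot(d['orientation']).inv()
for p in ([509.4,59,50.3],[509.4,59,69.3],[509.4,59,72],[509.4,59,58]):
    q=w.apply(np.array(p)-d['position']); u=d['cx']+d['fx']*q[0]/q[2]; v=d['cy']+d['fy']*q[1]/q[2]; print(p,((u-270+.5)*9-.5).round(),((v-130+.5)*9-.5).round())
"
```

```text
[509.4, 59, 50.3] 277.0 374.0
[509.4, 59, 69.3] 283.0 315.0
[509.4, 59, 72] 284.0 307.0
[509.4, 59, 58] 279.0 350.0
```

View pics/c3.png

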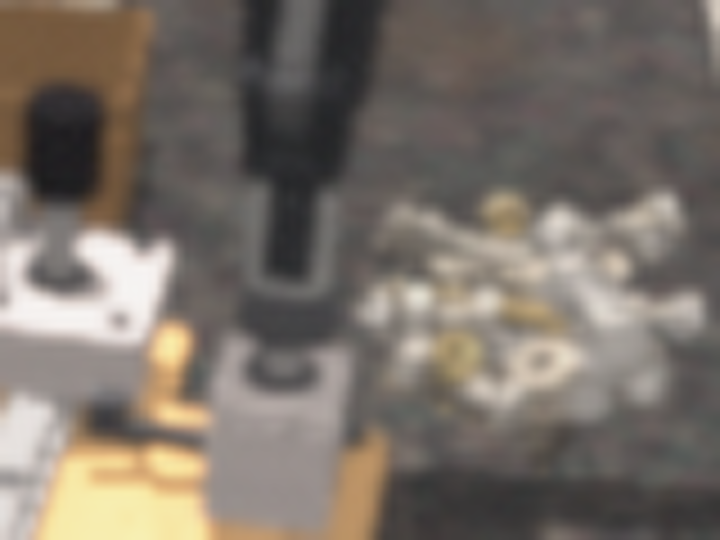

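The side view puts the fingertips right at or just above the cap top, at about (287,297) in the crop. So the tips sit near TCP height rather than 19 mm below it. I'll continue down until contact.

```bash
for i in 1 ; do python3 -m crank '[[0,0,0.002,0,0,0,1],[0,0,0.004,0,0,0,1],[0,0,0.004,0,0,0,1]]' | grep -E 'eef|contact'; python3 -m crank '[[0,0,0.002,0,0,0,1],[0,0,0.004,0,0,0,1],[0,0,0.004,0,0,0,1]]'| grep -E 'eef|contact'; done
```

```text
eef_pos: [509.5, 59.0, 65.3]
contact_force: [0.3, -0.7, -0.3]
eef_pos: [509.7, 59.0, 61.4]
contact_force: [-0.1, 0.2, 0.3]
```

```bash
python3 -m crank '[[0,0,0.002,0,0,0,1],[0,0,0.003,0,0,0,1],[0,0,0.003,0,0,0,1]]' | grep -E 'eef|contact'; python3 -c "
from h import *
d=snap('side','pics/s4.png'); print(r.sense()['joint_efforts'].round(1),r.sense()['wrist_torque'].round(2),r.sense()['qpos'].round(3)); 
c=lambda d:d['image'][140:175,299:304].mean((1,2)).round().astype(int)
print(c(d)); print(cv2.imread('pics/s3.png').shape)
o=cv2.resize(cv2.imread('pics/s3.png'),(512,384),interpolation=cv2.INTER_AREA); print(o[140:175,299:304].mean((1,2)).round().astype(int))"
```

```text
eef_pos: [509.8, 59.0, 58.7]
contact_force: [-1.2, -0.4, 4.3]
[ -0.  -50.8 -22.6  -0.   -0.4   0. ] [-0.02  0.18  0.03] [0.112 0.403 1.998 0.    0.74  1.807]
[ 85  84  90  87  76  66  59  56  52  45  43  47  46  46  49  53  56  54
  52  52  52  52  53  55  73  96  95  76  68  79  97  95  86 117 160]
(600, 800, 3)
[ 73  63  58  55  49  45  43  46  46  47  51  59  60  59  57  56  55  54
  53  55  68  90  99  82  70  69  68  69  82 103 107  97  90 117 158]
```

Contact now reads 4.3 N, and the image shows the cap has moved down. I'll press on to the bottom.

```bash
python3 -m crank '[[0,0,0.001,0,0,0,1],[0,0,0.002,0,0,0,1],[0,0,0.002,0,0,0,1]]' | grep -E 'eef|contact'; python3 -m crank '[[0,0,0.001,0,0,0,1],[0,0,0.002,0,0,0,1],[0,0,0.002,0,0,0,1]]' | grep -E 'eef|contact';  python3 -c "
from h import *
d=snap('side','pics/s5.png')
print(d['image'][140:175,299:304].mean((1,2)).round().astype(int))"
```

```text
eef_pos: [509.7, 59.0, 56.8]
contact_force: [-0.5, -0.9, 5.4]
eef_pos: [509.8, 59.0, 54.8]
contact_force: [-1.5, 1.0, 7.2]
[ 87  89  87  87  91  85  72  62  58  55  49  43  44  48  46  45  51  55
  54  52  51  53  53  55  54  63  88 102  83  69  69  75  81 117 159]
```

```bash
python3 -m crank '[[0,0,0.002,0,0,0,1],[0,0,0.004,0,0,0,1],[0,0,0.004,0,0,0,1]]' | grep -E 'eef|contact'; python3 -m crank '[[0,0,0.002,0,0,0,1],[0,0,0.003,0,0,0,1],[0,0,0.003,0,0,0,1]]' | grep -E 'eef|contact'
```

```text
eef_pos: [509.8, 59.0, 50.8]
contact_force: [-1.9, 1.3, 7.0]
eef_pos: [509.8, 59.0, 47.9]
contact_force: [-1.4, 0.1, 7.9]
```

```bash
python3 -m crank '[[0,0,0.001,0,0,0,1],[0,0,0.002,0,0,0,1],[0,0,0.002,0,0,0,1]]' | grep -E 'eef|contact'
```

```text
eef_pos: [509.8, 59.0, 47.2]
contact_force: [-7.5, -0.3, 25.6]
```

Bottomed at 25 N with the cap down. In practice the tips sit about 11 mm above the reported TCP when shut, so I'll set the grasp height from that. Now I'll rise and look.

```bash
python3 -m crank '[[0,0,0,0,0,0,1],[0,0,-0.015,0,0,0,1],[0,0,-0.04,0,0,0,1],[0,0,-0.075,0,0,0,1],[0,0,-0.1,0,0,0,1]]' | grep -E 'eef|contact'
python3 -m crank '[[0,0,0,0,0,0,0],[0.02,0.01,0,0,0,0,0],[0.045,0.02,0,0,0,0,0],[0.066,0.036,0,0,0,0,0],[0.066,0.036,0,0,0,0,0]]' 
python3 -c "
from h import *
st(); go([573.3,14.6,65])
d=snap('wrist','pics/w6.png'); e=snap('side','pics/s6.png')
c=cv2.resize(e['image'][110:200,240:340,::-1],(400,360),interpolation=cv2.INTER_CUBIC)
cv2.imwrite('pics/c6.png',np.hstack([cv2.resize(d['image'][:,:,::-1],(400,300)),c[:300]]))
"
```

```text
eef_pos: [510.0, 59.0, 147.1]
contact_force: [0.3, 0.1, 0.1]
clock: 7.45
eef_pos: [572.5, 13.5, 144.6]
tcp_rot: [3.141, -0.001, -0.125]
contact_force: [-0.0, 0.6, -0.3]
opening: 0.849
grasp_force: 0.0
7.45 [572.5  13.5 144.6] [ 3.141e+00 -1.000e-03 -1.250e-01] F [-0.   0.6 -0.3] op 0.849 g 0.0
shift [ 0.0006 -0.0012  0.0796] turn [ 0.0004 -0.0007 -0.0004]
```

View pics/c6.png

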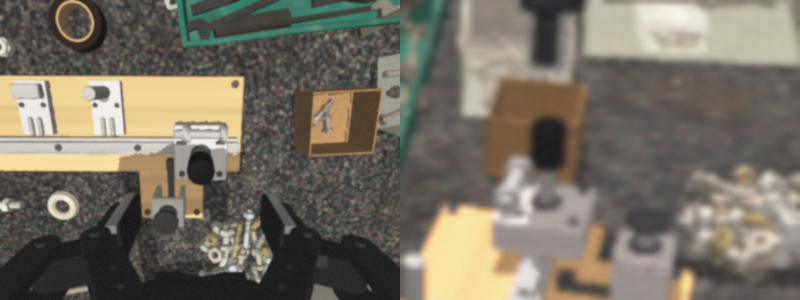

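The plunger is back up, the knob is centred between the open fingers, and the carriage has not moved. I'll descend and check the height before closing.

```bash
python3 -m crank '[[0.001,-0.001,0.02,0,0,0,0],[0.001,-0.001,0.04,0,0,0,0],[0.001,-0.001,0.055,0,0,0,0],[0.001,-0.001,0.065,0,0,0,0],[0.001,-0.001,0.072,0,0,0,0]]' | grep -E 'eef|contact|open'
python3 -m crank '[[0,0,0.003,0,0,0,0.4],[0,0,0.003,0,0,0,0.5]]' 25 
python3 -c "
from h import *
st()
e=snap('side','pics/s7.png')
c=cv2.resize(e['image'][120:180,240:340,::-1],(800,480),interpolation=cv2.INTER_CUBIC)
cv2.imwrite('pics/c7.png',c)
"
```

```text
eef_pos: [571.2, 16.2, 72.6]
contact_force: [-0.1, -0.2, 0.1]
opening: 0.998
clock: 8.25
eef_pos: [571.8, 16.0, 70.5]
tcp_rot: [3.142, 0.0, -0.124]
contact_force: [0.2, -0.3, 0.0]
opening: 0.694
grasp_force: 0.0
8.25 [571.8  16.   70.5] [ 3.142  0.    -0.124] F [ 0.2 -0.3  0. ] op 0.694 g 0.0
```

View pics/c7.png

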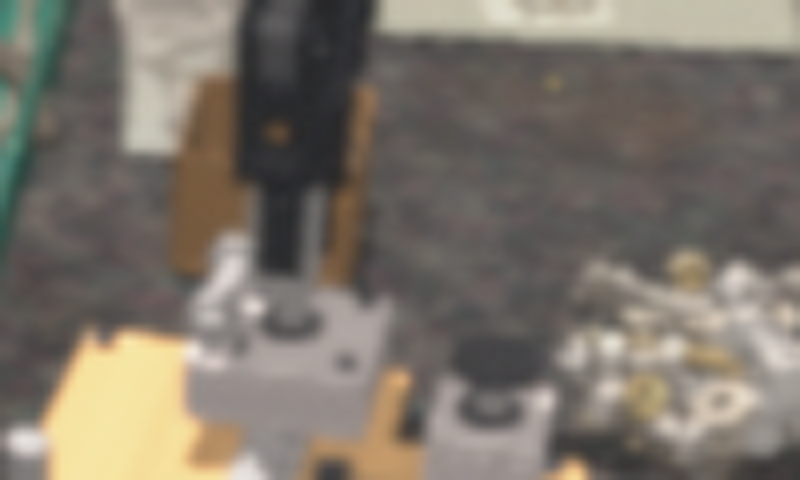

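```bash
python3 -c "
from h import *
d=load('side')
for v in (275,285):
  w=rot(d['orientation']).apply([(240+285/8-d['cx'])/d['fx'],(120+v/8-d['cy'])/d['fy'],1]); p=np.array(d['position'])
  for y in (46,60): print(v,y,(p+w*(y-p[1])/w[1]).round(1))
"
```

```text
275 46 [573.5  46.   86.3]
275 60 [573.2  60.   94.3]
285 46 [573.3  46.   82.7]
285 60 [573.   60.   90.8]
```

The tip is at about z 85–90 with the fingers part open, which agrees with the offset. I'll go down 7 mm and close.

```bash
python3 -m crank '[[0.001,0.001,0.004,0,0,0,0.5],[0.001,0.001,0.007,0,0,0,0.7],[0.001,0.001,0.007,0,0,0,0.85],[0.001,0.001,0.007,0,0,0,1],[0.001,0.001,0.007,0,0,0,1]]' 40
python3 -m crank '[[0,0,0,0,0,0,1],[0,0,0,0,0,0,1],[0,0,0,0,0,0,1]]' 40
```

```text
clock: 8.8
eef_pos: [572.8, 14.7, 63.5]
tcp_rot: [3.141, -0.0, -0.124]
contact_force: [2.3, -1.1, -3.3]
opening: 0.269
grasp_force: 39.3
clock: 9.1
eef_pos: [572.8, 14.8, 63.5]
tcp_rot: [3.142, -0.0, -0.124]
contact_force: [2.5, -1.8, -5.2]
opening: 0.273
grasp_force: 39.4
```

Knob held (opening 23 mm, 39 N). I'll slide along tool -y and watch the force.

```bash
python3 -m crank '[[0,-0.005,0,0,0,0,1],[0,-0.012,0,0,0,0,1],[0,-0.02,0,0,0,0,1],[0,-0.028,0,0,0,0,1],[0,-0.035,0,0,0,0,1]]' 40|grep -E 'eef|contact|open'
```

```text
eef_pos: [577.4, 50.6, 63.5]
contact_force: [4.7, -1.7, -8.4]
opening: 0.268
```

```bash
python3 -m crank '[[0,-0.01,0,0,0,0,1],[0,-0.02,0,0,0,0,1],[0,-0.03,0,0,0,0,1],[0,-0.04,0,0,0,0,1],[0,-0.05,0,0,0,0,1]]' 40|grep -E 'eef|contact|open'
python3 -m crank '[[0,-0.002,0,0,0,0,1],[0,-0.004,0,0,0,0,1],[0,-0.006,0,0,0,0,1],[0,-0.008,0,0,0,0,1]]' 40|grep -E 'eef|contact|open'
python3 -c "
from h import *
p=r.sense()['eef_pos']-[588.1,129.03,0]; print(p[:2]@[.1247,.9922])
d=snap('wrist','pics/w8.png'); cv2.imwrite('pics/c8.png',cv2.resize(d['image'][:,:,::-1],(800,600),interpolation=cv2.INTER_CUBIC))
"
```

```text
eef_pos: [583.9, 100.2, 63.5]
contact_force: [6.0, -2.3, -9.1]
opening: 0.266
eef_pos: [584.9, 107.9, 63.5]
contact_force: [6.9, -5.0, -8.8]
opening: 0.266
-21.345910517508443
```

View pics/c8.png

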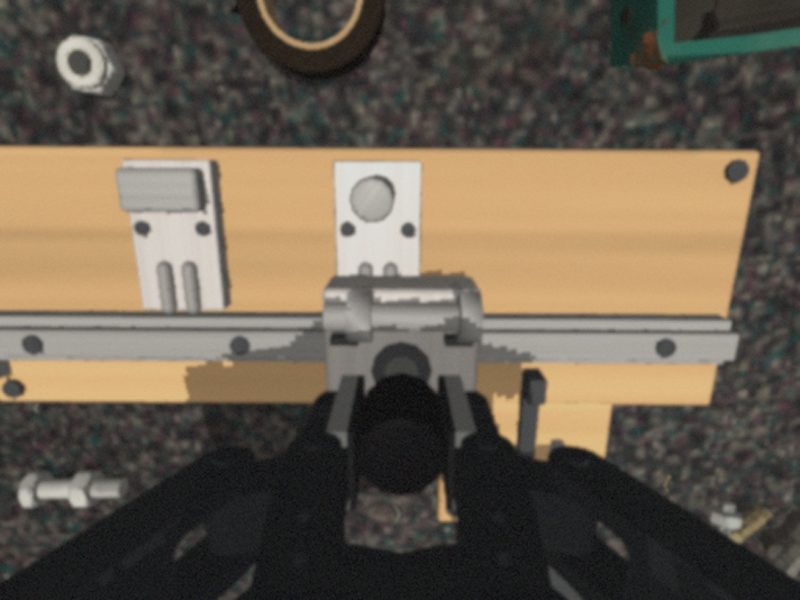

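The wrist view shows post top (373,198), knob stem and gripper axis at u≈401, and the low station still further on. About 9 mm remain and the force is beginning to rise at the first ridge.

```bash
python3 -c "
from h import *
d=load('wrist'); p=ray(d,373,198,62); q=ray(d,401,420,108); t=r.sense()['eef_pos']; e=np.array([.1247,.9922]); print(p,q,(p-t)[:2]@e,(p-q)[:2]@e)"
python3 -m crank '[[0,-0.001,0,0,0,0,1],[0,-0.002,0,0,0,0,1],[0,-0.003,0,0,0,0,1]]'|grep -E 'eef|contact|open'
python3 -m crank '[[0,-0.001,0,0,0,0,1],[0,-0.002,0,0,0,0,1]]'|grep -E 'eef|contact|open'
```

```text
[647.25605642 108.98473876  62.        ] [595.6112548  106.71520135 108.        ] 8.706157417207674 8.691941783910965
eef_pos: [585.0, 109.2, 63.5]
contact_force: [6.7, -15.1, -6.6]
opening: 0.266
eef_pos: [585.3, 111.1, 63.5]
contact_force: [6.5, -7.6, -7.1]
opening: 0.267
```

```bash
python3 -m crank '[[0,-0.001,0,0,0,0,1],[0,-0.001,0,0,0,0,1]]'|grep -E 'eef|contact|open'
python3 -m crank '[[0,-0.001,0,0,0,0,1],[0,-0.001,0,0,0,0,1]]'|grep -E 'eef|contact|open'
python3 -m crank '[[0,-0.001,0,0,0,0,1],[0,-0.001,0,0,0,0,1]]'|grep -E 'eef|contact|open'
```

```text
eef_pos: [585.6, 113.6, 63.5]
contact_force: [6.7, -0.9, -8.8]
opening: 0.268
eef_pos: [585.9, 115.3, 63.6]
contact_force: [6.9, 2.9, -10.1]
opening: 0.267
eef_pos: [586.0, 116.4, 63.5]
contact_force: [5.9, 2.2, -10.3]
opening: 0.27
```

```bash
python3 -m crank '[[0,-0.0005,0,0,0,0,1],[0,-0.0005,0,0,0,0,1],[0,-0.0005,0,0,0,0,1]]'|grep -E 'eef|contact|open'

```

```text
eef_pos: [586.1, 116.7, 63.6]
contact_force: [7.7, -0.0, -9.2]
opening: 0.27
```

```bash
python3 -m crank '[[0,-0.0002,0,0,0,0,1],[0,-0.0002,0,0,0,0,1],[0,-0.0002,0,0,0,0,1],[0,-0.0002,0,0,0,0,1],[0,-0.0002,0,0,0,0,1]]'
python3 -c "
from h import *
d=snap('wrist','pics/w9.png')"
```

```text
clock: 12.45
eef_pos: [586.1, 116.8, 63.5]
tcp_rot: [-3.141, -0.001, -0.124]
contact_force: [8.3, -0.2, -8.5]
opening: 0.269
grasp_force: 40.3
```

View pics/w9.png

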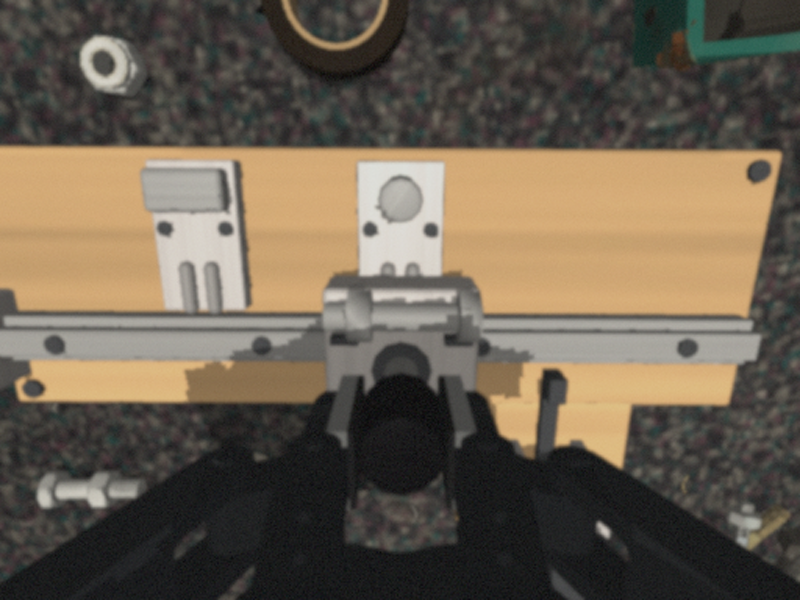

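The post (401,198) is in line with the knob and stem axis (401), the force along the rail is near zero, and the loose parts are where they were. Handing in.

```bash
python3 -c "
from h import *
st(); print(sign_off())"
```

```text
12.5 [586.1 116.8  63.5] [-3.141e+00 -1.000e-03 -1.240e-01] F [  7.7  -0.2 -10.2] op 0.268 g 40.3
the job is handed in; nothing more can be done
None
```

I pressed the plunger fully down and it came back up, then slid the carriage into the notch at the tall round post, where it sits at rest with the knob still gripped; the job was handed in at 12.5 s, but the sign-off gave no verdict.

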